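# Clear and close down the vacuum printing fixture

### The arm

A 6-joint arm with a two-finger parallel gripper is mounted at the origin on the work surface. World frame = base frame: x ahead of the robot, y to its left, z up, the work surface at z = 0. Lengths are in m, angles in degrees, forces in N, time in s.
With the tool pointing down it reaches from about 0.325 to 0.85 m from the base axis. Payload 15.5 kg.
Tool frame: the origin (TCP) lies midway between the tips of the shut fingers; the grasp point (between the pads) lies 19 mm behind it; z points along the fingers, y is the line along which they close (so a half turn about z gives the same grasp; the last joint's range is limited). The gripper opens to 91 mm and grips with 3 to 60 N. Pads are 32 mm wide; open, the fingers measure 118 mm over their backs; the gripper's body (76 mm by 178 mm) begins 60 mm behind the grasp point.
Start: joints at [-69.528, 28.281, 77.091, -0, 74.628, -5.472], TCP at [0.273, -0.562, 0.214] pointing down, gripper open.
Joint ranges: [-166.48, 166.48], [-47.26, 123.95], [12.59, 153.08], [-70.14, 250.14], [6.76, 159.57], [-176.63, 176.63]. Speed limits (degrees/s): [108.29, 108.29, 147.25, 172.46, 172.46, 172.46].

### API

Orientations are given as a 3x3 rotation matrix whose columns are the frame's x, y, z axes.
In Python, from bench import ctrl gives the robot as it stands. The module is installed in compiled form; this text tells all that it offers. Calls block until the motion is done:
- ctrl.goto(position, orientation): joint-space move of the TCP to a pose.
- ctrl.move_l(position, vel=0.15, ori=None, contact_N=None): straight line of the TCP; ori=None keeps the orientation; vel is the mean speed in m/s. With contact_N (N) it stops when the force on the tool has changed by that much, and returns True; else False.
- ctrl.movej(angles): joint-space move.
- ctrl.command_gripper(opening): opening from 0.0 (shut) to 1.0 (fully open); the grip force is fixed at half the most; returns when the fingers have stopped.
- ctrl.sleep(seconds).
- ctrl.ik(position, orientation): joint angles nearest the present ones, or None.
- ctrl.read_camera(name): name is "scene" or "top"; returns the picture (400x640x3 uint8, blue, green, red); there is no depth.
- ctrl.camera_params(name): a dict with "fx", "fy", "cx", "cy" (pixels), "D" ([k1, k2, p1, p2, k3] as OpenCV has them; the pictures are not rectified), "pose" (4x4, takes a point from camera to world coordinates). Camera axes: x right, y up, looking along -z (the intrinsics and any distortion apply to the point x, -y, -z); pixel columns grow to the right and rows downward; lengths in m; the calibration is good to about 2 mm. A picture is of the moment at which its call begins. camera_params takes no time and is no camera call.
A pose or a line that the arm cannot do raises ctrl.MotionError and nothing moves.
- ctrl.sign_off(): hands the job in; it is judged then, once.
Readings, each from a call of its own:
- ctrl.current_t(): time.
- ctrl.current_q(): joint angles.
- ctrl.current_dq(): joint speeds.
- ctrl.current_effort(): joint torques, N m.
- ctrl.current_tool_pos(): TCP position.
- ctrl.current_eef_rot(): TCP orientation.
- ctrl.current_contact_force(): force on the tool from outside, world axes, zero at the start.
- ctrl.current_wrist_torque(): the same for the moment, N m.
- ctrl.current_grip_width(): opening from 0.0 (shut) to 1.0 (fully open).
- ctrl.current_grasp_force(): force on a finger pad.
Only numpy, scipy, OpenCV 4.12 (cv2) and the standard library are available. Lean on these libraries where they do the work, as an engineer would, in place of code of your own. Each camera call takes 0.05 s, during which the arm holds its last target. There are 200 camera calls.

### The job

The print run is over: first hold the vacuum switch to its red (blow-off) side for a good second so the fixture lets go of the plates, before you move any of them, and let it spring back. Then slide each plate that is there out over the fixture's front edge, pick it up by the free end and lay it flat across both bars of the curing rack, one beside the other with none on top of another. Finally set the amber cover squarely on the empty fixture, edges matching, and with it lying right hold the switch to its green (vacuum) side for a good second and let it spring back (if the cover gets knocked, set it right and do this again); never switch to green without the cover on, drop no plate on the bench, and leave everything else where it stands.

Things in the scene. Friction and masses are not known exactly. Their poses are not given: they have to be found in the camera images.
- fixture: fixed vacuum fixture: black box with an aluminium platen, 220 (its x) x 194 (y) x 80 mm high. Three lanes 54 mm wide run along x, open at both ends, floor 70 mm above the bench, between dark rails 8 mm wide whose tops are at 80 mm. Front edge at x = -110 (robot side). Origin: centre of the underside, on the bench; z up
- lane0 (a point): front end of the right-hand lane (fixture y = -62 mm): mid-width, on the lane floor, at the front edge of the platen
- lane1 (a point): the same point of the middle lane (fixture y = 0)
- lane2 (a point): the same point of the left-hand lane (fixture y = +62 mm)
- fixture_top (a point): centre of the fixture at the height of the rail tops; the cover's underside rests here
- rack: fixed curing rack with blue end cheeks: two level aluminium bars along its y, 260 mm long, 12 mm wide, centre lines at x = -26 and +26 mm, tops 60 mm above the bench; nothing in front of, between or behind the bars but the cheeks (64 mm in x) at their ends. Origin: centre of the footprint, on the bench; x points away from the robot
- bay0 (a point): centre of the right-hand marked place on the rack (rack y = -80 mm), midway between the bars at the height of their tops; a plate laid here has its underside centre at this point
- bay1 (a point): centre of the middle marked place on the rack (rack y = 0 mm), midway between the bars at the height of their tops; a plate laid here has its underside centre at this point
- bay2 (a point): centre of the left-hand marked place on the rack (rack y = 80 mm), midway between the bars at the height of their tops; a plate laid here has its underside centre at this point
- plate0: loose printed plate (may be absent): pale glass with a copper-coloured print on top, 130 (its x, along the lane) x 50 (y) x 5 mm, about 85 g. Origin: centre of the underside. Starts in a lane of the fixture, 2 mm from the rail on either side, front end 10 to 40 mm inside the front edge; the rails stand 5 mm above its top, so it cannot be gripped there, only slid
- plate1: loose printed plate (may be absent): pale glass with a copper-coloured print on top, 130 (its x, along the lane) x 50 (y) x 5 mm, about 85 g. Origin: centre of the underside. Starts in a lane of the fixture, 2 mm from the rail on either side, front end 10 to 40 mm inside the front edge; the rails stand 5 mm above its top, so it cannot be gripped there, only slid
- plate2: loose printed plate (may be absent): pale glass with a copper-coloured print on top, 130 (its x, along the lane) x 50 (y) x 5 mm, about 85 g. Origin: centre of the underside. Starts in a lane of the fixture, 2 mm from the rail on either side, front end 10 to 40 mm inside the front edge; the rails stand 5 mm above its top, so it cannot be gripped there, only slid
- cover: loose amber cover: flat sheet 220 mm (its x) by 194 mm (y) by 6 mm, about 350 g, starts flat on the bench. Origin: centre of the underside; x points away from the robot. It belongs on the fixture's rails, edges matching the fixture's edges
- cover_handle (a point): centre of the black bar of the cover's bridge handle: bar 84 mm long along the cover's x, 16 mm wide (y), 16 mm high; centre 38 mm above the cover's underside, 24 mm clear space under the bar
- console: fixed white switch box, 90 mm (x) by 110 mm (y), 60 mm high; a red dot (blow-off) at its +y (left) side of the paddle and a green dot (vacuum) at its -y side, 38 mm from the middle. Origin: centre of the underside, on the bench
- paddle (a joint): spring-centred switch paddle on the console (rad): 0 = upright at rest; positive = tipped to the red dot (console +y), negative = to the green dot (-y); stops at +/-0.45, counts as made beyond 0.3. Hinge along console x, 60 mm above the bench; spring 0.5 N m/rad: about 5 N near its top for full throw. Springs back when let go
- paddle_tip (a point): top centre of the black paddle, 118 mm above the bench when upright; the blade is 26 mm (console x) wide, 9 mm (y) thick, from 72 to 118 mm above the bench
- syringe_red: bystander: a lying red syringe barrel, about 170 mm long, 25 mm thick
- syringe_blue: bystander: a lying pale blue syringe barrel, about 170 mm long, 25 mm thick
- wash_bottle: bystander: a white wash bottle, 64 mm across, 180 mm tall with its bent spout
- tape_roll: bystander: a pink roll of tape lying flat, 84 mm across, 25 mm high
- ink_jar: bystander: a jar with a black lid, 56 mm across, 60 mm tall
- spatula: bystander: a spatula lying flat, about 240 mm long
Mind the look-alikes: they are no part of the job. What is shaped like the plate0 but purple or yellow is not meant.

How it is judged (in metres and radians):
On the way, in this order (a step that is already met when the one before it is completed fails the run):
1. the switch is held to its red side (beyond 0.3 rad) for 0.8 s, with no plate moved yet (10 mm) (value of joint paddle above 0.3 rad and distance of each of plate0, plate1, plate2 from where it was at the start of the episode below 0.01 m), for 0.8 s.
2. the switch is let go and has sprung back to the middle (value of joint paddle between -0.08 and 0.08 rad and contact force between paddle and the fingers below 0.1 N), for 0.2 s.
3. every plate that is there lies flat across both bars of the rack, let go (x of plate0 in the frame of rack between -0.03 and 0.03 m and y of plate0 in the frame of rack between -0.125 and 0.125 m and z of plate0 in the frame of rack between 0.055 and 0.064 m and angle between each of plate0, plate1, plate2's own z axis and vertical below 0.06 rad and angle between the x axis of each of plate0, plate1, plate2 and the x axis of rack, either way round below 0.4 rad and contact force between each of plate0, plate1, plate2 and the fingers below 0.1 N and linear speed of each of plate0, plate1, plate2 below 0.03 m/s and x of plate1 in the frame of rack between -0.03 and 0.03 m and y of plate1 in the frame of rack between -0.125 and 0.125 m and z of plate1 in the frame of rack between 0.055 and 0.064 m and x of plate2 in the frame of rack between -0.03 and 0.03 m and y of plate2 in the frame of rack between -0.125 and 0.125 m and z of plate2 in the frame of rack between 0.055 and 0.064 m), for 0.3 s.
4. the cover lies squarely on the fixture's rails (15 mm, 0.1 rad), let go (x of cover in the frame of fixture between -0.015 and 0.015 m and y of cover in the frame of fixture between -0.015 and 0.015 m and z of cover in the frame of fixture between 0.076 and 0.084 m and angle between cover's own z axis and vertical below 0.05 rad and angle between the x axis of cover and the x axis of fixture, either way round below 0.1 rad and contact force between cover and the fingers below 0.1 N and linear speed of cover below 0.03 m/s), for 0.3 s.
5. with the cover on, the switch is held to its green side (beyond 0.3 rad) for 0.8 s (value of joint paddle below -0.3 rad and x of cover in the frame of fixture between -0.015 and 0.015 m and y of cover in the frame of fixture between -0.015 and 0.015 m and z of cover in the frame of fixture between 0.076 and 0.084 m and angle between cover's own z axis and vertical below 0.05 rad and angle between the x axis of cover and the x axis of fixture, either way round below 0.1 rad), for 0.8 s.
At the end, for the whole second after the job is handed in: Each plate present lies flat across both rack bars (centre within 30 mm of the rack's middle line, 125 mm along it, turned under 0.4 rad, none on another); the cover lies flat on the rails within 15 mm and 0.1 rad of matching the fixture; the switch is within 0.08 rad of its middle (all of step 3 and all of step 4 and value of joint paddle between -0.08 and 0.08 rad); the robot touches nothing.
It fails at once if a plate falls to the bench (height (world z) of any of plate0, plate1, plate2 below 0.03 m).
It fails at once if the switch is held to green while the cover is not on the fixture (value of joint paddle below -0.25 rad and (horizontal distance between cover and fixture above 0.06 m or z of cover in the frame of fixture above 0.095 m or z of cover in the frame of fixture below 0.07 m)).
It fails at once if a bystander is shifted by more than 30 mm (distance of any of syringe_red, syringe_blue, wash_bottle, tape_roll, ink_jar, spatula from where it was at the start of the episode above 0.03 m).
Of plate0, plate1, plate2 only 2 to 3 are there at a start; the rules pass over those that are not, and their reading is None.
At some moment in a run one of cover may be knocked a few centimetres aside while the robot is not near it.
It also fails if it takes over 210 s, if anything falls off the work surface, if the arm or the gripper's body presses on something with over 40 N, if the wrist force passes 120 N, or if a joint passes its speed limit or range.

## Working session

There is one attempt and no reset: what is moved stays moved. The work goes in short steps, each a Python script; the robot and the scene stay as the last script left them, time stands still between calls to the robot, and variables do not carry over. Pictures are saved under pics/ and viewed, at most 14 in all, crops included, and the job is handed in when it is done.

```bash
mkdir -p pics
python3 - <<'E'
from bench import ctrl
import cv2,numpy as np
np.set_printoptions(precision=4,suppress=True)
for n in("scene","top"):
    cv2.imwrite(f"pics/{n}0.png",ctrl.read_camera(n)); print(ctrl.camera_params(n))
print(ctrl.current_t(),ctrl.current_eef_rot())
E
```

```text
{'fx': 492.3985502609942, 'fy': 492.3985502609942, 'cx': 317.068443357228, 'cy': 190.55036997459402, 'D': array([0.0385, 0.    , 0.    , 0.    , 0.    ]), 'pose': array([[ 0.5575, -0.564 ,  0.6092,  1.3307],
       [ 0.8299,  0.3978, -0.3912, -0.6266],
       [-0.0217,  0.7237,  0.6898,  1.0363],
       [ 0.    ,  0.    ,  0.    ,  1.    ]])}
{'fx': 430.2460232189238, 'fy': 430.2460232189238, 'cx': 317.9920663512179, 'cy': 192.85553306474432, 'D': array([-0.1073,  0.    ,  0.    ,  0.    ,  0.    ]), 'pose': array([[-0.0229,  0.9923, -0.1215,  0.3502],
       [-0.9996, -0.0244, -0.0108, -0.0853],
       [-0.0136,  0.1212,  0.9925,  1.4896],
       [ 0.    ,  0.    ,  0.    ,  1.    ]])}
0.1 [[ 0.8992  0.4375 -0.0004]
 [ 0.4375 -0.8992  0.001 ]
 [ 0.0001 -0.0011 -1.    ]]
```

View pics/scene0.png

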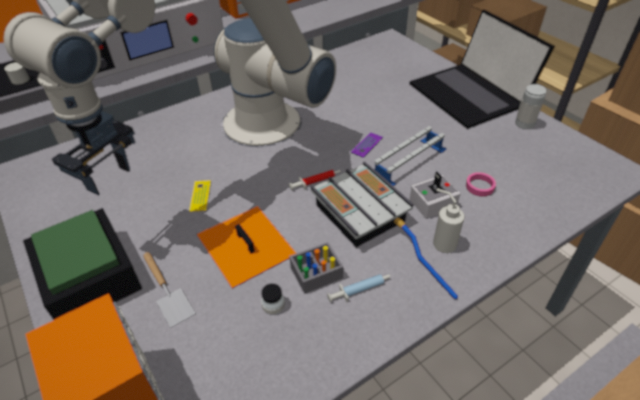

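View pics/top0.png

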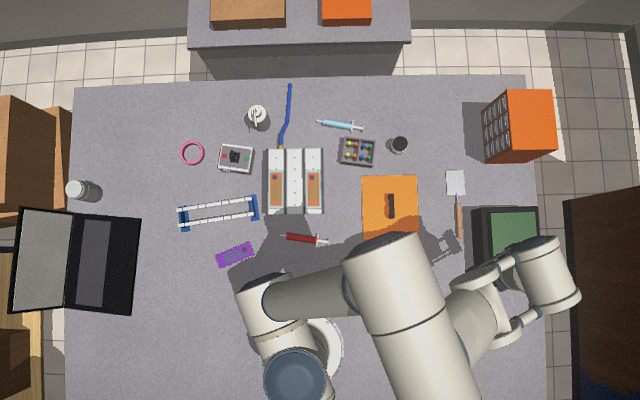

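The top view shows the fixture around (295,181), with plates in the left and right lanes and the middle one empty. The rack is near (217,213), the console at (236,158), the cover at (390,205), and the red syringe at (303,239) in front of the fixture. I'll zoom in for the corners.

```bash
cat > h.py <<'E'
import cv2,numpy as np
np.set_printoptions(precision=4,suppress=True)
def ray(ctrl,cam,px,z):
    "pixels (n,2) -> world points on plane z"
    p=ctrl.camera_params(cam);K=np.array([[p['fx'],0,p['cx']],[0,p['fy'],p['cy']],[0,0,1]])
    u=cv2.undistortPoints(np.array(px,float).reshape(-1,1,2),K,p['D']).reshape(-1,2)
    d=np.c_[u[:,0],-u[:,1],-np.ones(len(u))]@p['pose'][:3,:3].T; o=p['pose'][:3,3]
    return o+d*((z-o[2])/d[:,2])[:,None]
def proj(ctrl,cam,P):
    p=ctrl.camera_params(cam);K=np.array([[p['fx'],0,p['cx']],[0,p['fy'],p['cy']],[0,0,1]])
    c=(np.array(P,float).reshape(-1,3)-p['pose'][:3,3])@p['pose'][:3,:3]
    c*=[1,-1,-1]; return cv2.projectPoints(c,np.zeros(3),np.zeros(3),K,p['D'])[0].reshape(-1,2)
E
python3 - <<'E'
import cv2
a=cv2.imread('pics/top0.png')
cv2.imwrite('pics/c1.png',cv2.resize(a[130:250,165:335],None,fx=4.7,fy=4.7,interpolation=cv2.INTER_CUBIC))
b=cv2.imread('pics/scene0.png')
cv2.imwrite('pics/c2.png',cv2.resize(b[120:250,300:470],None,fx=4.5,fy=4.5,interpolation=cv2.INTER_CUBIC))
E
```

```text
(no output)
```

View pics/c1.png

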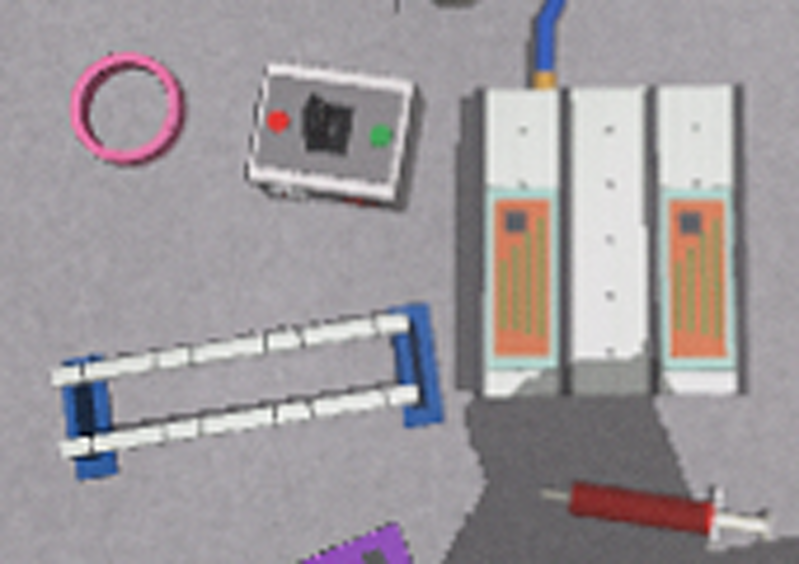

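View pics/c2.png

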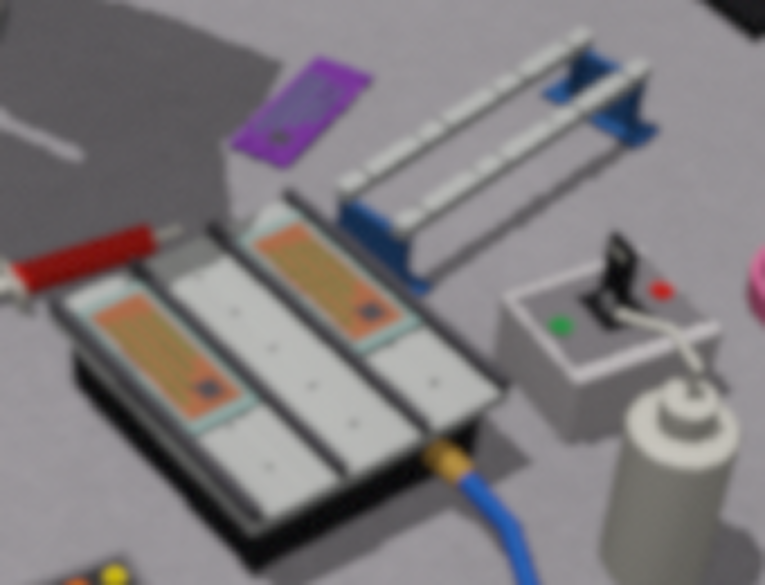

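Two plates are there, in lane 2 (c1 485–560, 185–370) and lane 0 (660–737, 185–370); the middle lane is empty. The red dot is at c1 (279,121) and the green at (381,135). The rack bars run from (52,376) to (410,322) and from (62,448) to (418,394).

```bash
cat > meas.py <<'E'
from h import *
from bench import ctrl
def rect(cam,img,lo,hi,roi,z):
    x0,y0,x1,y1=roi; m=np.zeros(img.shape[:2],np.uint8)
    m[y0:y1,x0:x1]=cv2.inRange(cv2.cvtColor(img,cv2.COLOR_BGR2HSV),lo,hi)[y0:y1,x0:x1]
    m=cv2.morphologyEx(m,cv2.MORPH_CLOSE,np.ones((5,5),np.uint8))
    c=max(cv2.findContours(m,cv2.RETR_EXTERNAL,cv2.CHAIN_APPROX_NONE)[0],key=cv2.contourArea).reshape(-1,2)
    w=ray(ctrl,cam,c,z)[:,:2]; return cv2.minAreaRect((w*1000).astype(np.float32)), c.min(0),c.max(0)
E
python3 - <<'E'
from meas import *
t=cv2.imread('pics/top0.png'); s=cv2.imread('pics/scene0.png')
c1=lambda p:(np.array(p,float)+.5)/4.7-.5+[165,130]
c2=lambda p:(np.array(p,float)+.5)/4.5-.5+[300,120]
print('cover top',rect('top',t,(5,150,60),(20,255,255),(350,160,430,245),.006))
print('cover scene',rect('scene',s,(5,150,60),(20,255,255),(190,200,310,290),.006))
# plates: print (copper) region
for n,roi in(('p2',(265,165,288,212)),('p0',(303,165,325,212))):
    print(n,rect('top',t,(0,60,60),(110,255,255),roi,.075))
print('dots top',ray(ctrl,'top',c1([[279,121],[381,135]]),.06),'scene',ray(ctrl,'scene',c2([[663,291],[561,326]]),.06))
print('rack top',ray(ctrl,'top',c1([[52,376],[410,322],[62,448],[418,394]]),.06))
print('rack scene',ray(ctrl,'scene',c2([[583,35],[343,188],[642,69],[403,222]]),.06))
print('fix floor top BL/FL l2, BL/FL l1, BR/FR l0',ray(ctrl,'top',c1([[485,88],[485,396],[571,88],[569,394],[648,86],[648,394],[737,86],[737,394]]),.07))
print('rail top outer right',ray(ctrl,'top',c1([[746,85],[746,393]]),.08))
print('fix scene (front-left outer, back-left, back-right, front-right) z80',ray(ctrl,'scene',c2([[290,193],[508,384],[258,530],[55,303]]),.08))
E
```

```text
cover top (((478.8346862792969, -316.3484802246094), (192.7280731201172, 215.71688842773438), 89.82117462158203), array([362, 175], dtype=int32), array([418, 238], dtype=int32))
cover scene (((481.7900390625, -319.81591796875), (191.4443817138672, 218.6936798095703), 89.5831069946289), array([198, 207], dtype=int32), array([294, 286], dtype=int32))
p2 (((541.6124267578125, 71.02261352539062), (36.87107467651367, 111.04896545410156), 89.32593536376953), array([270, 172], dtype=int32), array([281, 205], dtype=int32))
p0 (((536.8307495117188, -52.94842529296875), (108.35502624511719, 38.091651916503906), 0.5086920857429504), array([307, 173], dtype=int32), array([319, 205], dtype=int32))
dots top [[0.662  0.2482 0.06  ]
 [0.6495 0.1734 0.06  ]] scene [[0.6625 0.2476 0.06  ]
 [0.6492 0.1726 0.06  ]]
rack top [[0.4798 0.4136 0.06  ]
 [0.5128 0.1527 0.06  ]
 [0.4278 0.4055 0.06  ]
 [0.4611 0.1473 0.06  ]]
rack scene [[0.4312 0.3957 0.06  ]
 [0.4648 0.1455 0.06  ]
 [0.4855 0.4015 0.06  ]
 [0.5151 0.156  0.06  ]]
fix floor top BL/FL l2, BL/FL l1, BR/FR l0 [[ 0.6797  0.0963  0.07  ]
 [ 0.4578  0.0981  0.07  ]
 [ 0.678   0.0343  0.07  ]
 [ 0.4579  0.0387  0.07  ]
 [ 0.6779 -0.0211  0.07  ]
 [ 0.4566 -0.017   0.07  ]
 [ 0.6762 -0.085   0.07  ]
 [ 0.4551 -0.0797  0.07  ]]
rail top outer right [[ 0.6745 -0.0914  0.08  ]
 [ 0.4549 -0.086   0.08  ]]
fix scene (front-left outer, back-left, back-right, front-right) z80 [[ 0.4663  0.098   0.08  ]
 [ 0.6823  0.0958  0.08  ]
 [ 0.6886 -0.0977  0.08  ]
 [ 0.4652 -0.0881  0.08  ]]
```

```bash
cat > g.py <<'E'
from meas import *
def R(deg):
    c,s=np.cos(np.radians(deg)),np.sin(np.radians(deg)); return np.array([[c,s,0],[s,-c,0],[0,0,-1.]])
class Fr:
    def __init__(s,x,y,yaw): s.o=np.array([x,y]); s.yaw=yaw; s.M=np.array([[np.cos(np.radians(yaw)),-np.sin(np.radians(yaw))],[np.sin(np.radians(yaw)),np.cos(np.radians(yaw))]])
    def p(s,x,y,z): return np.r_[s.o+s.M@[x,y],z]
    def inv(s,P): return s.M.T@(np.array(P)[:2]-s.o)
FIX=Fr(.570,.009,-.9); RACK=Fr(.472,.278,7.2); CON=Fr(.656,.210,-9.7); COV=Fr(.480,-.318,-.2)
def press(side):  # +1 red, -1 green
    r=R(CON.yaw); s=-side
    ctrl.goto(CON.p(0,s*.045,.26),r); ctrl.move_l(CON.p(0,s*.045,.094),.12)
    hit=ctrl.move_l(CON.p(0,-s*.012,.094),.03,contact_N=9)
    print('hit',hit,CON.inv(ctrl.current_tool_pos()),ctrl.current_contact_force())
    ctrl.sleep(1.3); print(CON.inv(ctrl.current_tool_pos()),ctrl.current_contact_force())
E
python3 - <<'E'
from g import *
print('bottle',ray(ctrl,'top',[[257,113],[257,104]],.12), ctrl.ik(CON.p(0,-.045,.26),R(CON.yaw)),ctrl.ik(COV.p(0,0,.03),R(0)),ctrl.ik(FIX.p(-.15,0,.05),R(FIX.yaw)),ctrl.ik(RACK.p(-.06,.06,.05),R(RACK.yaw)))
ctrl.command_gripper(0)
press(1)
cv2.imwrite('pics/s1.png',ctrl.read_camera('scene')[100:260,340:540].repeat(3,0).repeat(3,1))
print(ctrl.current_t())
E
```

```text
bottle [[0.7888 0.1252 0.12  ]
 [0.8199 0.1252 0.12  ]] [  9.2209  29.9694  66.5748  -0.      83.4558 108.9209] [-39.4659  37.8663  94.2025  -0.      47.9311  50.5341] [ -6.606   28.2954 115.3323  -0.      36.3723  84.294 ] [ 32.6263  33.2147 101.1995  -0.      45.5857 115.4263]
hit True [-0.0001  0.005 ] [-0.9852 -4.1346  5.8719]
[-0.0002  0.005 ] [ 0.1866 -3.2226  5.7366]
8.75
```

View pics/s1.png

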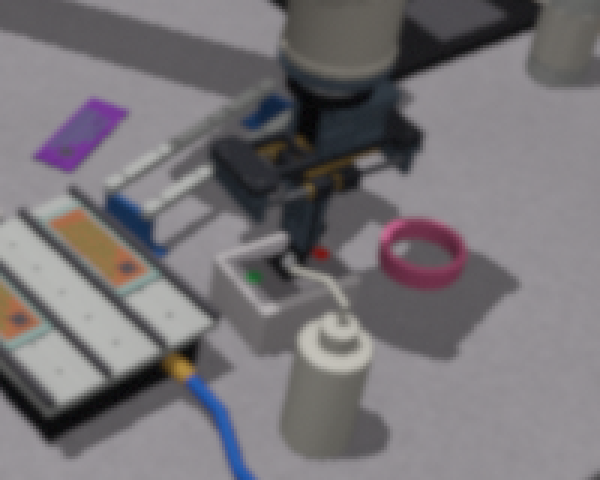

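The fingers hold the paddle towards the red dot, but its angle is hard to read from this view. I'll push a little further to confirm the stop, then release.

Run:
```python
from g import *
for y in(.008,.011,.014,.017):
    h=ctrl.move_l(CON.p(0,y,.094),.03,contact_N=8)
    ctrl.sleep(.1);print(h,CON.inv(ctrl.current_tool_pos()),ctrl.current_contact_force())
    if h or np.linalg.norm(ctrl.current_contact_force())>15: break
ctrl.sleep(1.2)
ctrl.move_l(CON.p(0,-.045,.094),.1); print(ctrl.current_contact_force())
ctrl.move_l(CON.p(0,-.045,.2),.2)
ctrl.sleep(.3)
print(ctrl.current_t())
```

```text
True [-0.0002  0.0052] [-1.0795 -7.7011  7.4888]
[ 0.2101 -0.5558 -0.8248]
11.9
```

The force rose 8 N within 0.2 mm, so the paddle was on its red stop, and it has now been released. Next I'll slide both plates out from behind.

Run:
```python
from g import *
r=R(FIX.yaw)
for i,y in((2,.062),(0,-.062)):
    if i==2: ctrl.goto(FIX.p(.078,y,.16),r)
    else:
        ctrl.move_l(FIX.p(-.01,y,.16),.2) if 0 else ctrl.move_l(FIX.p(.078,y,.16),.25)
    ctrl.move_l(FIX.p(.078,y,.074),.12)
    h=ctrl.move_l(FIX.p(-.006,y,.074),.06,contact_N=12)
    print(h,FIX.inv(ctrl.current_tool_pos()),ctrl.current_contact_force())
    ctrl.move_l(FIX.p(.004,y,.074),.06); ctrl.move_l(FIX.p(.004,y,.16),.2)
ctrl.goto(FIX.p(-.03,-.22,.3),r)
cv2.imwrite('pics/t2.png',ctrl.read_camera('top')); cv2.imwrite('pics/s2.png',ctrl.read_camera('scene'))
a=cv2.imread('pics/t2.png');cv2.imwrite('pics/c3.png',cv2.resize(a[130:250,215:345],None,fx=5,fy=5,interpolation=cv2.INTER_CUBIC))
print(ctrl.current_t())
```

```text
False [-0.0058  0.062 ] [-0.6039 -0.0302  0.2082]
False [-0.0057 -0.062 ] [ 0.275  -0.1024 -0.265 ]
20.725
```

View pics/c3.png

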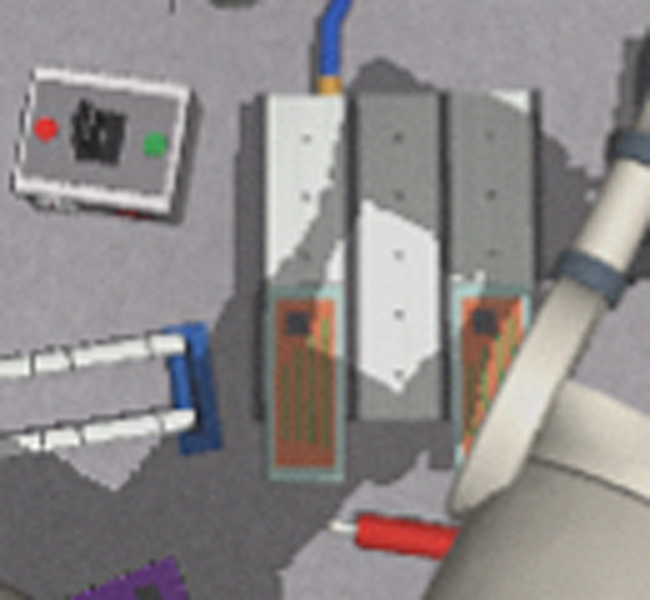

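Both plates were slid out. The left one now has its front at c3 row 480 against the fixture edge at row 420, about 40 mm of overhang. The right plate's rear is at the same row. I'll measure the grasp point and pick the left one.

Run:
```python
from g import *
c3=lambda p:(np.array(p,float)+.5)/5-.5+[215,130]
w=ray(ctrl,'top',c3([[269,480],[343,478],[273,284],[343,285],[457,284],[530,285]]),.075); print(w)
print([FIX.inv(p) for p in w])
r=R(FIX.yaw); x=-.136; y=.062
ctrl.goto(FIX.p(x,y,.2),r); ctrl.command_gripper(.9)
ctrl.move_l(FIX.p(x,y,.055),.12,contact_N=10); print(ctrl.current_tool_pos(),ctrl.current_contact_force())
ctrl.command_gripper(0); print(ctrl.current_grip_width()*91,ctrl.current_grasp_force(),ctrl.current_contact_force())
cv2.imwrite('pics/s3.png',cv2.resize(ctrl.read_camera('scene')[100:260,290:490],None,fx=3.5,fy=3.5))
print(ctrl.current_t())
```

```text
[[ 0.4187  0.0958  0.075 ]
 [ 0.4189  0.0469  0.075 ]
 [ 0.5489  0.0919  0.075 ]
 [ 0.5471  0.0452  0.075 ]
 [ 0.5459 -0.0307  0.075 ]
 [ 0.544  -0.0791  0.075 ]]
[array([-0.1527,  0.0845]), array([-0.1517,  0.0356]), array([-0.0224,  0.0826]), array([-0.0235,  0.0358]), array([-0.0235, -0.04  ]), array([-0.0246, -0.0885])]
[0.4353 0.0731 0.0555] [-0.0214  0.7893 -0.5444]
49.31628839598817 29.91030067205429 [0.154  0.2327 2.6654]
25.2167
```

View pics/s3.png

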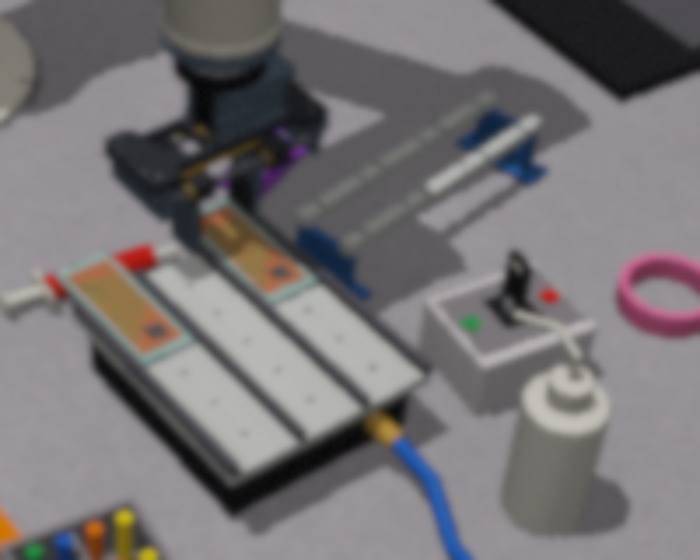

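The left plate is gripped (49.3 mm wide, 30 N, almost no side load). I'll lay it on the rack, shifted slightly forward so the fingers clear the bars.

```bash
cat >> g.py <<'E'
def lay(yr):
    P=ctrl.current_tool_pos(); ctrl.move_l(P+[0,0,.09],.12)
    r=R(RACK.yaw); ctrl.goto(RACK.p(-.060,yr,.15),r); ctrl.move_l(RACK.p(-.060,yr,.075),.12)
    h=ctrl.move_l(RACK.p(-.060,yr,.040),.03,contact_N=4)
    print('down',h,ctrl.current_tool_pos()[2],ctrl.current_contact_force(),ctrl.current_grip_width()*91)
    ctrl.command_gripper(.72); ctrl.sleep(.2); ctrl.move_l(RACK.p(-.060,yr,.17),.15)
E
python3 - <<'E'
from g import *
lay(.055)
r=R(FIX.yaw); ctrl.goto(FIX.p(-.05,-.2,.3),r)
a=ctrl.read_camera('scene')[100:260,290:490];cv2.imwrite('pics/s4.png',cv2.resize(a,None,fx=3.5,fy=3.5))
print(ctrl.current_t())
E
```

```text
down True 0.044159496944805934 [ 0.3133 -0.9538  5.6534] 49.451278237847724
32.475
```

View pics/s4.png

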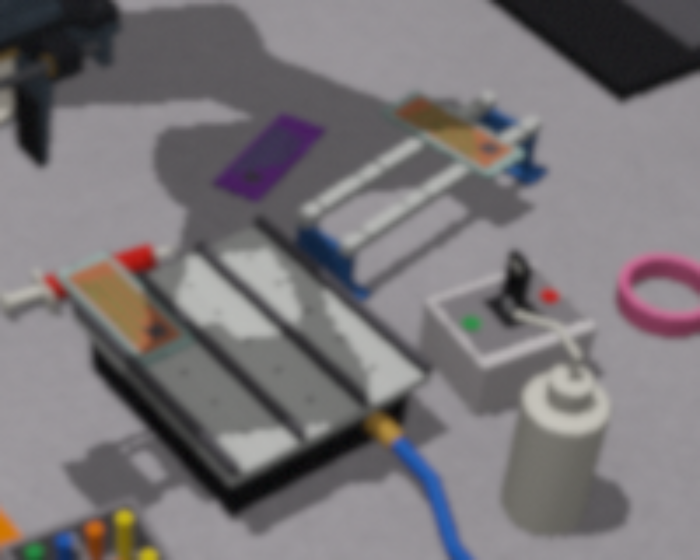

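The first plate lies flat across both bars at (455,130). The second one goes the same way.

Run:
```python
from g import *
r=R(FIX.yaw); x=-.137; y=-.062
ctrl.goto(FIX.p(x,y,.2),r); ctrl.command_gripper(.9)
ctrl.move_l(FIX.p(x,y,.055),.12,contact_N=10); print(ctrl.current_tool_pos(),ctrl.current_contact_force())
ctrl.command_gripper(0); print(ctrl.current_grip_width()*91,ctrl.current_grasp_force(),ctrl.current_contact_force())
if ctrl.current_grip_width()*91>45:
    lay(-.050)
    ctrl.goto(COV.p(0,0,.25),R(COV.yaw))
    cv2.imwrite('pics/t5.png',ctrl.read_camera('top'));a=ctrl.read_camera('scene');cv2.imwrite('pics/s5.png',a);cv2.imwrite('pics/s5c.png',cv2.resize(a[100:300,180:480],None,fx=2.6,fy=2.6))
print(ctrl.current_t())
```

```text
[ 0.4323 -0.0509  0.0554] [-0.3305  0.009   1.1084]
49.19695515193068 29.95517671108246 [-0.6294  0.3606  2.1057]
down True 0.04417708555819241 [ 0.087  -0.3348  5.8475] 49.308495424077975
43.0833
```

View pics/s5c.png

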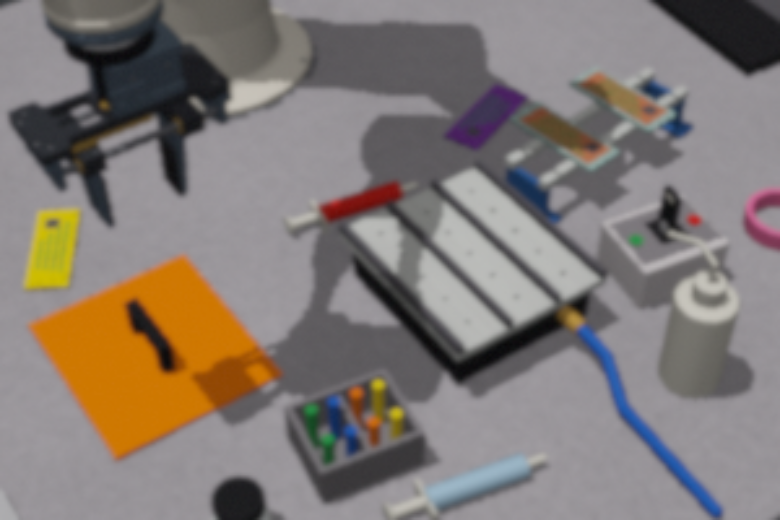

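Both plates lie flat on the rack at (565,135) and (622,98). The cover is at (155,355) and unobstructed, so I'll measure it and the fixture again.

Run:
```python
from g import *
s=cv2.imread('pics/s5.png')
print(rect('scene',s,(5,150,60),(20,255,255),(190,190,310,290),.006))
m=cv2.inRange(cv2.cvtColor(s,cv2.COLOR_BGR2HSV),(0,0,0),(180,255,60)); m2=np.zeros_like(m); m2[212:250,220:255]=m[212:250,220:255]
print('handle',cv2.minAreaRect((ray(ctrl,'scene',np.argwhere(m2)[:,::-1],.046)[:,:2]*1000).astype(np.float32)))
c=lambda p:(np.array(p,float)+.5)/2.6-.5+[180,100]
print(ray(ctrl,'scene',c([[475,165],[604,279],[462,360],[337,224]]),.08))
```

```text
(((440.1203918457031, -319.1296691894531), (190.63504028320312, 218.9844512939453), 89.78305053710938), array([192, 199], dtype=int32), array([287, 275], dtype=int32))
handle ((455.8607177734375, -324.1622314453125), (16.281391143798828, 101.52853393554688), 89.66712951660156)
[[ 0.4658  0.0921  0.08  ]
 [ 0.6874  0.0894  0.08  ]
 [ 0.6913 -0.0983  0.08  ]
 [ 0.4573 -0.0915  0.08  ]]
```

The cover was knocked about 42 mm towards the robot and is now at x≈0.439, y≈-0.317. I'll use that position.

```bash
sed -i 's/COV=Fr.*/COV=Fr(.439,-.317,-.3)/; s/FIX=Fr(.570/FIX=Fr(.572/' g.py
python3 - <<'E'
from g import *
r=R(COV.yaw)
ctrl.command_gripper(.7)
ctrl.goto(COV.p(0,0,.12),r); ctrl.move_l(COV.p(0,0,.014),.1,contact_N=10); print(ctrl.current_tool_pos())
ctrl.command_gripper(0); print(ctrl.current_grip_width()*91,ctrl.current_grasp_force())
if ctrl.current_grip_width()*91>12:
    z0=ctrl.current_tool_pos()[2]
    ctrl.move_l(COV.p(0,0,.2),.12); print(ctrl.current_contact_force(),ctrl.current_wrist_torque())
    ctrl.goto(FIX.p(0,0,.2),R(FIX.yaw)); ctrl.move_l(FIX.p(0,0,.105),.1)
    h=ctrl.move_l(FIX.p(0,0,.088),.03,contact_N=5); print(h,ctrl.current_tool_pos()[2]-z0,ctrl.current_grip_width()*91)
    cv2.imwrite('pics/s6.png',cv2.resize(ctrl.read_camera('scene')[100:270,270:490],None,fx=3.4,fy=3.4))
print(ctrl.current_t())
E
```

```text
[ 0.4393 -0.3173  0.0146]
16.081994657391352 30.00001698732376
[ 0.3474 -0.131  -2.8886] [-0.0471  0.0358 -0.0219]
True 0.07927397703925206 15.674911327724375
50.55
```

View pics/s6.png

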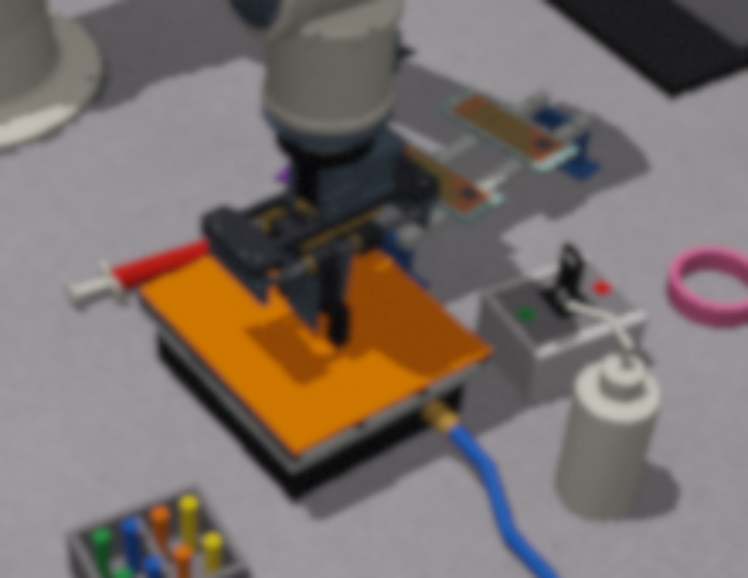

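The cover rests on the rails, with a thin strip of fixture showing at the back edge (about (390,420)). I'll let go, clear the arm and measure the cover against the fixture.

Run:
```python
from g import *
ctrl.command_gripper(.5); ctrl.sleep(.2)
P=ctrl.current_tool_pos(); ctrl.move_l(P+[0,0,.12],.15)
ctrl.goto(FIX.p(-.1,-.32,.3),R(0))
t=ctrl.read_camera('top');s=ctrl.read_camera('scene')
cv2.imwrite('pics/t7.png',t);cv2.imwrite('pics/s7.png',s)
a=t[135:235,250:345];b=s[155:245,300:425]
a=cv2.resize(a,None,fx=4,fy=4,interpolation=cv2.INTER_CUBIC);b=cv2.resize(b,None,fx=400/90,fy=400/90,interpolation=cv2.INTER_CUBIC)
b=b[:,:400] if 0 else cv2.resize(b,(420,302)); b=np.pad(b,((0,98),(0,0),(0,0)))
cv2.imwrite('pics/c7.png',np.hstack([a,b])); print(a.shape)
print('top',rect('top',t,(5,150,60),(20,255,255),(250,130,345,240),.086))
print('scene',rect('scene',s,(5,150,60),(20,255,255),(300,150,425,250),.086))
print(ctrl.current_t())
```

```text
(400, 380, 3)
top (((571.2816162109375, 10.766090393066406), (190.541015625, 221.0044708251953), 88.65631866455078), array([265, 146], dtype=int32), array([322, 212], dtype=int32))
scene (((588.3108520507812, 4.907310485839844), (197.46910095214844, 268.1549377441406), 88.73294830322266), array([311, 160], dtype=int32), array([413, 233], dtype=int32))
53.7333
```

View pics/c7.png

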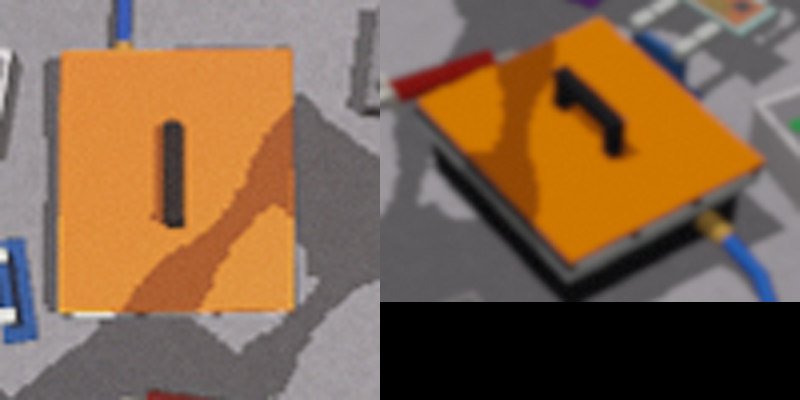

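The cover matches the fixture: the top view gives (0.571, 0.011) at -1.3° against the fixture's (0.571, 0.009) at -0.9°, with only 2–3 mm slivers showing at the edges. Now I'll press green.

Run:
```python
from g import *
ctrl.command_gripper(0)
press(-1)
h=ctrl.move_l(CON.p(0,-.012,.094),.03,contact_N=6); print(h,CON.inv(ctrl.current_tool_pos()),ctrl.current_contact_force())
ctrl.sleep(1)
ctrl.move_l(CON.p(0,.045,.094),.1); ctrl.move_l(CON.p(0,.045,.26),.2)
ctrl.goto(FIX.p(-.1,-.32,.3),R(0))
t=ctrl.read_camera('top');cv2.imwrite('pics/t8.png',t)
print(rect('top',t,(5,150,60),(20,255,255),(250,130,345,240),.086))
cv2.imwrite('pics/c8.png',cv2.resize(t[90:260,160:350],None,fx=3.5,fy=3.5,interpolation=cv2.INTER_CUBIC)); print(ctrl.current_t())
```

```text
hit True [ 0.0001 -0.0043] [0.6757 4.1625 4.7674]
[ 0.0001 -0.0043] [0.6372 4.3828 6.5478]
True [ 0.0002 -0.0045] [0.3648 7.1637 5.02  ]
(((571.2816162109375, 10.766090393066406), (190.541015625, 221.0044708251953), 88.65631866455078), array([265, 146], dtype=int32), array([322, 212], dtype=int32))
66.0333
```

View pics/c8.png

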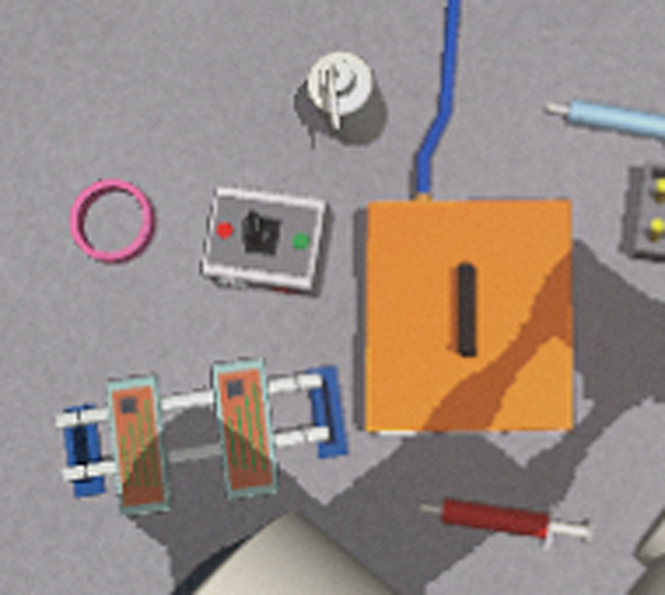

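The plates lie across both bars, the cover sits square on the fixture and the paddle is back at centre, so I'm handing in.

```bash
python3 -c "
from bench import ctrl
print(ctrl.sign_off())"
```

```text
the job is handed in; nothing more can be done
None
```

I've handed the job in, and sign-off returned no verdict: red was held first, both plates there lie flat on the rack, and green was held with the cover square on the fixture (it had been knocked about 42 mm before I picked it up).

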